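# Clamp a mould insert with a slip-clutch thumbscrew

### The job

Clamp the mould insert that lies in the fixture: swing the clamp arm shut against its stop, so that the screw stands over the insert, then tighten the thumbscrew clockwise and stop at the first slip of its clutch: it must have slipped visibly, but by less than an eighth of a turn in all. Let go, with the insert still in its nest, and leave everything else on the bench alone.

Things in the scene. Friction and masses are not known exactly. Their poses are not given: they have to be found in the camera images.
- fixture: fixed clamping fixture: a steel base plate 210 (its x) x 130 (its y) x 15 mm; origin at the centre of its underside, on the bench, z up. Small screw heads on the corners. It carries the nest (four low walls 10 mm high), a post at its +x end and the swing clamp arm
- nest (a point): point on the nest's floor (top of the base plate, 15 mm over the bench) at its middle, 10 mm to -x of the fixture's centre; the insert's centre belongs here, and the screw comes to stand over it when the arm is closed
- post (a point): point on the vertical swing axis of the clamp arm, at the arm's top (72 mm over the bench), 80 mm to +x of the fixture's centre. The arm is a flat steel bar 22 mm wide, underside 58 and top 72 mm over the bench; the screw's axis is 90 mm from the post axis
- clamp_arm (a joint): swing angle of the clamp arm about the post, rad: 0 = closed, against its fixed stop, screw over the insert (arm along the fixture's -x); grows counter-clockwise seen from above as it opens, to 1.5. It stays where left; moving it takes 0.3 N m (2 N at the pin). The clockwise torque of tightening pushes the arm onto its stop
- handle_pin (a point): centre of the top of the upright round steel handle pin at the free end of the clamp arm: 12 mm across, it rises 35 mm above the arm (top 107 mm over the bench), 165 mm from the post axis
- thumb_head: aluminium thumb head on top of the screw; origin on the screw axis at the underside of its round flange (31 mm across, 5 mm thick). Above it a flat wing to grip: 36 mm long along its x, 10 mm thick along its y, from 5 to 34 mm above the origin. A friction drag clutch joins it to the screw and slips at about 0.4 N m (0.3 to 0.4 once held at rest)
- screw: screw under the head: flat nose 32 mm across (origin at the centre of the nose face, z up), round collar 44 mm across, its top 37 mm up. Turned clockwise from above it sinks, head and all, 1.5 mm per rad at a drag of 0.02 N m; the nose starts 1 to 4 mm above the insert. Once it bears, the torque climbs over some 0.4 rad; then the screw stops and the head slips
- head_mark (a point): point below one end of the wing (its own +x end), 18 mm from the screw axis at the flange's underside, turning with the head; seen from above, the wing's end is the pointer
- collar_mark (a point): the dark line on the collar's rim, 18 mm from the screw axis, turning with the screw (sprung on it: it winds up 0.2 rad at the slip torque, and springs back with the head when let go). Both marks coincide until the clutch slips; one is then this far round from the other. A real first slip parts them by 2 mm or more; an eighth of a turn is 13.8 mm
- insert: plain steel mould insert 66 (its x) x 50 (y) x 28 mm high, 0.65 kg, lying loose in the nest with about 1.5 mm of play; origin at the centre of its underside
- bushing: plain steel guide bushing, a ring 26 mm across and 26 mm high with a 16 mm bore, standing on the fixture's base plate near the post (bystander)
- dowel: steel dowel, 14 mm across, 24 mm high, standing on the base plate (bystander)
- spare_insert: second steel block, 75 x 55 x 34 mm with a round blind recess, lying on the bench (bystander)
- screwdriver: screwdriver lying on the bench (bystander)
- wrench: wrench lying on the bench (bystander)
- oil_bottle: white bottle with black cap, 56 mm across, 140 mm tall (bystander)
- guide_post: flanged steel guide post, 34 mm across at the foot, 60 mm tall (bystander)
There are look-alikes about, which are no part of the job. Leave any yellow look-alike of the fixture alone. What is shaped like the insert but yellow is not meant.

How it is judged:
By the outcome, as a careful person would: the job done as asked, in the order asked, and still so for the second after the job is handed in, with the robot touching nothing.
It also fails if it takes over 72 s, if anything falls off the work surface, if the arm or the gripper's body presses on something with over 40 N, if the wrist force passes 120 N, or if a joint passes its speed limit or range.

### The arm

A 6-joint arm with a two-finger parallel gripper is mounted at the origin on the work surface. World frame = base frame: x ahead of the robot, y to its left, z up, the work surface at z = 0. Lengths are in m, angles in rad, forces in N, time in s.
With the tool pointing down it reaches from about 0.3 to 0.85 m from the base axis. Payload 4.2 kg.
Tool frame: the origin (TCP) lies midway between the tips of the shut fingers; the grasp point (between the pads) lies 19 mm behind it; z points along the fingers, y is the line along which they close (so a half turn about z gives the same grasp; the last joint's range is limited). The gripper opens to 91 mm and grips with 3 to 60 N. Pads are 32 mm wide; open, the fingers measure 118 mm over their backs; the gripper's body (76 mm by 178 mm) begins 60 mm behind the grasp point.
Start: joints at [-1.144, 0.32, 1.565, -0, 1.257, -0.02], TCP at [0.248, -0.519, 0.214] pointing down, gripper open.
Joint ranges: [-3.11, 3.11], [-0.84, 2.01], [0.21, 2.61], [-1.34, 4.49], [0.05, 2.63], [-2.56, 2.56]. Speed limits (rad/s): [2.57, 2.57, 3.14, 3.14, 3.14, 3.14].

### API

Orientations are given as [roll, pitch, yaw] about the fixed x, y, z axes, in that order (R = Rz(yaw) Ry(pitch) Rx(roll)).
In Python, from workcell import bot gives the robot as it stands.
- The arm moves only by the shell command python3 -m pendant 'ROWS'. ROWS is JSON, a list of rows, each an object of numbers: "x", "y", "z": the shift along the tool's x, y, z in cm; "ax", "ay", "az": the turn, a rotation vector about the tool's x, y, z in rad; "fingers": the closure, from -1 (fully open) to 1 (shut). A call has 1 to 20 rows; each row is the pose to reach, as a shift and turn from the pose commanded when the call began, along the tool's axes at that moment; what a row does not reach only later rows make up. A row lasts 1/8 s, in which the tool goes at most 62.5 mm and 10.7 degrees, less where a joint would pass 70% of its speed; a pose out of reach is approached as far as the arm can. A call with a gripper value outside its range is refused whole. The fingers move at their own pace and stop on an object; the grip force is fixed at half the most. Time passes only in rows, so rows that repeat a pose let the fingers close. It gives the time, the measured TCP pose, the force, the opening and the grip force at its end, in the units of the state.
- bot.read_state(): the state, without advancing time (a new reading comes with each control period).
- bot.capture(name): name is "scene" or "top"; returns the picture (400x640x3 uint8, red, green, blue); there is no depth.
- bot.get_calibration(name): a dict with "fx", "fy", "cx", "cy" (pixels), "R" (3x3) and "t" (3): a world point X has camera coordinates R X + t. Camera axes: x right, y down, z forward; pixel columns grow to the right and rows downward; lengths in m; the calibration is good to about 2 mm. A picture is of the moment at which its call begins. get_calibration takes no time and is no camera call.
- bot.finish_job(): hands the job in; it is judged then, once.
The state is a dict: "t": time; "joints": joint angles; "qvel": joint speeds; "tau": joint torques, N m; "tool_pos": TCP position; "ee_rot": TCP orientation; "force": force on the tool from outside, world axes, zero at the start; "moment": the same for the moment, N m; "width": finger opening in m; "grip_force": force on a finger pad.
Only numpy, scipy, OpenCV 4.12 (cv2) and the standard library are available. Lean on these libraries where they do the work, as an engineer would, in place of code of your own. Each camera call takes 0.05 s, during which the arm holds its last target. There are 200 camera calls.

## Working session

There is one attempt and no reset: what is moved stays moved. The work goes in short steps, Python scripts to look and compute and a shell command to move; the robot and the scene stay as the last step left them, time stands still between calls to the robot, and variables do not carry over. Pictures are saved under pics/ and viewed, at most 10 in all, crops included, and the job is handed in when it is done.

```bash
mkdir -p pics; python3 - <<'E'
from workcell import bot
import cv2
for n in("scene","top"):
    im=bot.capture(n); cv2.imwrite(f"pics/{n}0.png",im[:,:,::-1])
    print(n,bot.get_calibration(n))
s=bot.read_state();print(s['t'],s['tool_pos'],s['ee_rot'],s['width'])
a=cv2.imread("pics/scene0.png");b=cv2.imread("pics/top0.png")
cv2.imwrite("pics/both.png",cv2.resize(cv2.vconcat([a,b]),(480*1,600)))
E
```

```text
scene {'fx': 450.622206859784, 'fy': 450.622206859784, 'cx': 312.9725298328601, 'cy': 194.8846637190771, 'R': array([[-0.64903397,  0.76071067,  0.00861243],
       [ 0.47858183,  0.41707104, -0.77266499],
       [-0.5913665 , -0.49736407, -0.63475558]]), 't': array([ 0.33732688, -0.16027664,  1.49242365])}
top {'fx': 443.62685436126094, 'fy': 443.62685436126094, 'cx': 321.05472728948786, 'cy': 198.83814108426262, 'R': array([[ 1.19318537e-02, -9.99928666e-01,  5.42136713e-04],
       [-9.90964163e-01, -1.18973166e-02, -1.33598211e-01],
       [ 1.33595131e-01,  1.05683625e-03, -9.91035430e-01]]), 't': array([-0.00540084,  0.50769336,  1.32380337])}
0.1 [ 0.24826881 -0.518147    0.2131994 ] [-3.14001116e+00 -4.02068239e-05  4.46778027e-01] 0.09144315053811927
```

View pics/top0.png

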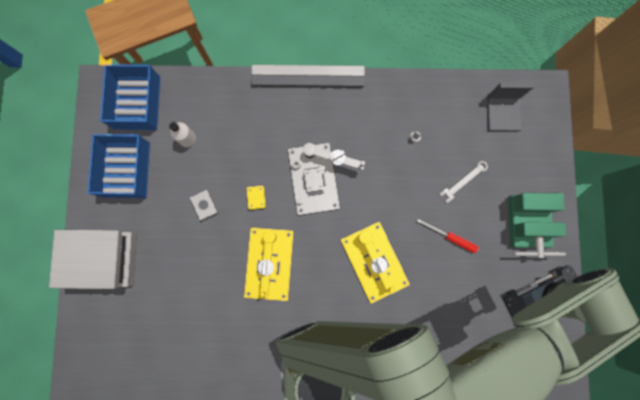

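View pics/scene0.png

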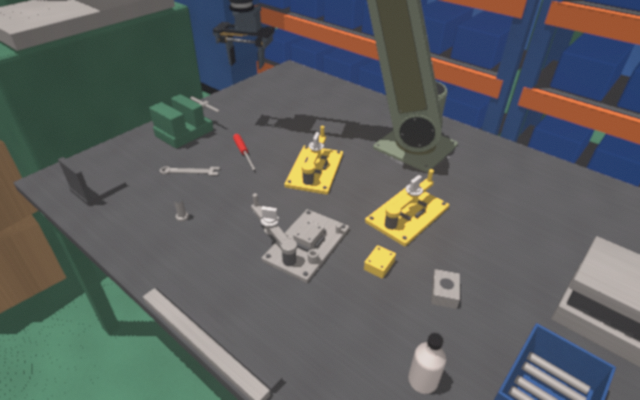

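Three fixtures show in the top view: yellow at (269,264) and (375,262), and grey steel at (313,178). The grey one with the grey insert fits, since the yellow ones are named as look-alikes. I'll confirm with an enlarged crop.

```bash
python3 - <<'E'
import cv2
a=cv2.imread("pics/top0.png")[130:225,270:380];b=cv2.imread("pics/scene0.png")[180:290,240:360]
a=cv2.resize(a,(440,380),interpolation=cv2.INTER_CUBIC)
a=cv2.resize(a,None,fx=.909,fy=.909)
b=cv2.resize(b,(400,367),interpolation=cv2.INTER_CUBIC)
h=min(a.shape[0],b.shape[0]);cv2.imwrite("pics/crop.png",cv2.hconcat([a[:h],b[:h]]));print(a.shape,h)
E
```

```text
(345, 400, 3) 345
```

View pics/crop.png

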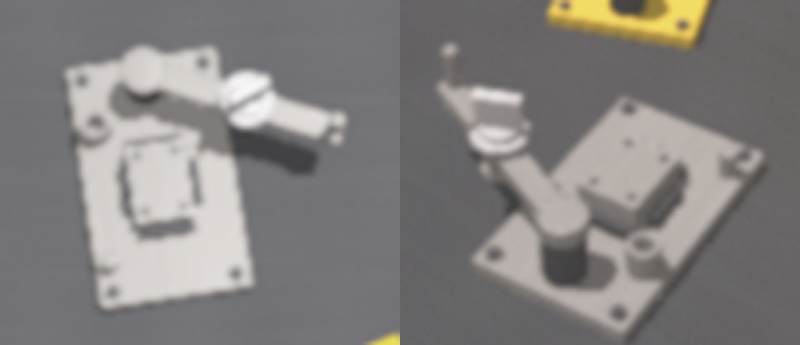

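The crop confirms it: a grey steel fixture with post at the top (crop 143,70), head (247,97) and pin (337,120). The arm is open, and the grey insert is in the nest at (160,180).

```bash
cat > h.py <<'E'
from workcell import bot
import numpy as np, cv2
def ray(n,uv):
    c=bot.get_calibration(n);R,t=c['R'],c['t']
    d=R.T@np.array([(uv[0]-c['cx'])/c['fx'],(uv[1]-c['cy'])/c['fy'],1]);return -R.T@t,d
def onz(n,uv,z):
    o,d=ray(n,uv);return (o+d*(z-o[2])/d[2])[:2]
def px(n,X):
    c=bot.get_calibration(n);p=c['R']@np.array(X)+c['t'];return np.array([c['fx']*p[0]/p[2]+c['cx'],c['fy']*p[1]/p[2]+c['cy']])
def rel(X):
    "target in tool axes, cm"
    from scipy.spatial.transform import Rotation as Ro
    s=bot.read_state();return Ro.from_euler('xyz',s['ee_rot']).as_matrix().T@(np.array(X)-s['tool_pos'])*100
E
python3 - <<'E'
from h import *
k=lambda u,v:(270+u/3.636,130+v/3.636)
C=[onz('top',k(*p),.015) for p in[(67,70),(215,47),(252,285),(101,308)]]
c=np.mean(C,0);d=(C[0]+C[1]-C[2]-C[3]);yaw=np.arctan2(d[1],d[0])
print('ctr',c,'yaw',yaw,'L',np.linalg.norm(d)/2,np.linalg.norm(C[0]-C[1]))
e=np.array([np.cos(yaw),np.sin(yaw)])
post=c+.08*e;print('post',post,onz('top',k(143,70),.072))
head=onz('top',k(247,97),.10);pin=onz('top',k(337,118),.107);
print('head',head,np.linalg.norm(head-post),'pin',pin,np.linalg.norm(pin-post))
for q in(head,pin):
    v=q-post;print('ang',np.arctan2(v[1],v[0])-yaw-np.pi+2*np.pi)
S=lambda u,v:(240+u/3.333,180+v/3.333)
print('scene pin',onz('scene',S(450,50),.107),'head top',onz('scene',S(498,100),.11))
p=post-.165*e;print('closed pin',p,'closed head',post-.09*e, 'nest',c-.01*e)
print(rel([*pin,.2]))
E
```

```text
ctr [0.57415101 0.02464398] yaw 0.15998535118590188 L 0.20985875369387166 0.1299570893222012
post [0.65312938 0.03738828] [0.65327847 0.03784789]
head [ 0.62486591 -0.04765985] 0.0896214695272175 pin [ 0.60682468 -0.11998011] 0.1640394285001965
ang 1.0899698085949305
ang 1.1246432784313711
scene pin [0.41190513 0.11056489] head top [0.43939861 0.17058361]
closed pin [0.49023649 0.01110316] closed head [0.56427871 0.02305094] nest [0.56427871 0.02305094]
[ 49.53936951 -20.41448191   1.35421876]
```

```bash
python3 -m pendant '[{"x":12,"y":-5,"z":1.3,"az":-0.18,"fingers":0.12},{"x":24,"y":-10,"z":1.3,"az":-0.36,"fingers":0.12},{"x":36,"y":-15,"z":1.3,"az":-0.54,"fingers":0.12},{"x":49.5,"y":-20.4,"z":1.3,"az":-0.83,"fingers":0.12},{"x":49.5,"y":-20.4,"z":1.3,"az":-0.83,"fingers":0.12},{"x":49.5,"y":-20.4,"z":1.3,"az":-0.83,"fingers":0.12},{"x":49.5,"y":-20.4,"z":1.3,"az":-0.83,"fingers":0.12},{"x":49.5,"y":-20.4,"z":1.3,"az":-0.83,"fingers":0.12},{"x":49.5,"y":-20.4,"z":1.3,"az":-0.83,"fingers":0.12},{"x":49.5,"y":-20.4,"z":1.3,"az":-0.83,"fingers":0.12},{"x":49.5,"y":-20.4,"z":1.3,"az":-0.83,"fingers":0.12},{"x":49.5,"y":-20.4,"z":1.3,"az":-0.83,"fingers":0.12}]'; python3 -c "
from h import *
print(rel([.607,-.12,.08]))
a=bot.capture('scene');cv2.imwrite('pics/pre.png',cv2.resize(a[120:320,180:440,::-1],None,fx=3,fy=3)[:600,:780])"
```

```text
[ 49.55383886 -20.38613518  13.35418953]validation failed for argument at $[0]...
```

View pics/pre.png

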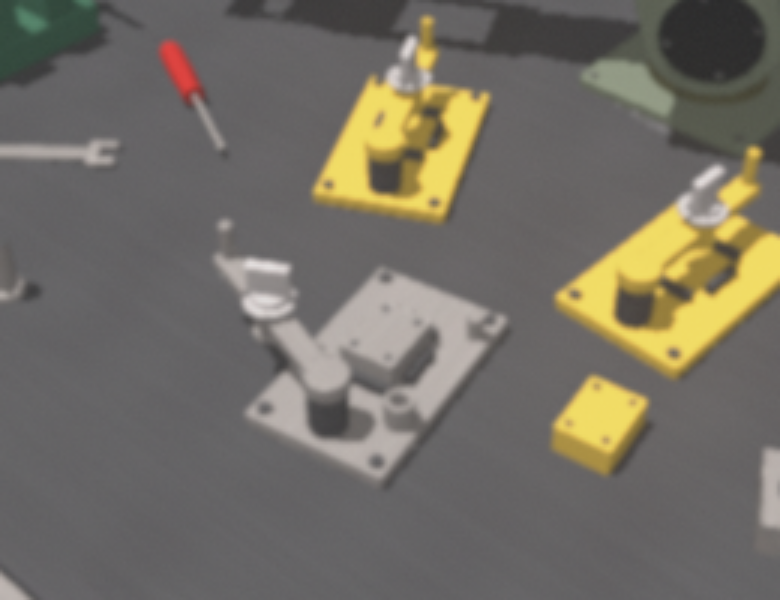

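The picture shows the arm unmoved (call refused), the pin top at (255,195) and the head at (269,212). The rows probably need all seven keys.

```bash
python3 -m pendant '[{"x":12,"y":-5,"z":1.3,"ax":0,"ay":0,"az":-0.18,"fingers":0.12},{"x":24,"y":-10,"z":1.3,"ax":0,"ay":0,"az":-0.36,"fingers":0.12},{"x":36,"y":-15,"z":1.3,"ax":0,"ay":0,"az":-0.54,"fingers":0.12},{"x":49.5,"y":-20.4,"z":1.3,"ax":0,"ay":0,"az":-0.83,"fingers":0.12},{"x":49.5,"y":-20.4,"z":1.3,"ax":0,"ay":0,"az":-0.83,"fingers":0.12},{"x":49.5,"y":-20.4,"z":1.3,"ax":0,"ay":0,"az":-0.83,"fingers":0.12},{"x":49.5,"y":-20.4,"z":1.3,"ax":0,"ay":0,"az":-0.83,"fingers":0.12},{"x":49.5,"y":-20.4,"z":1.3,"ax":0,"ay":0,"az":-0.83,"fingers":0.12},{"x":49.5,"y":-20.4,"z":1.3,"ax":0,"ay":0,"az":-0.83,"fingers":0.12},{"x":49.5,"y":-20.4,"z":1.3,"ax":0,"ay":0,"az":-0.83,"fingers":0.12},{"x":49.5,"y":-20.4,"z":1.3,"ax":0,"ay":0,"az":-0.83,"fingers":0.12},{"x":49.5,"y":-20.4,"z":1.3,"ax":0,"ay":0,"az":-0.83,"fingers":0.12}]'; python3 -c "
from h import *
print(rel([.607,-.12,.08]),px('scene',[.607,-.12,.107]))"
```

```text
t: 1.65
tool_pos: [0.6059, -0.1218, 0.201]
ee_rot: [-3.141, 0.0, 1.275]
force: [-0.5, -0.0, 0.1]
width: 0.0403
grip_force: 0.0
[ 0.20534442  0.05611377 12.1019348 ] [254.10301565 193.88302454]
```

```bash
python3 -m pendant '[{"x":0.2,"y":0,"z":6,"ax":0,"ay":0,"az":0,"fingers":0.12},{"x":0.2,"y":0,"z":10,"ax":0,"ay":0,"az":0,"fingers":0.12},{"x":0.2,"y":0,"z":12.1,"ax":0,"ay":0,"az":0,"fingers":0.12},{"x":0.2,"y":0,"z":12.1,"ax":0,"ay":0,"az":0,"fingers":0.12}]' && python3 -m pendant '[{"x":0.05,"y":-1.25,"z":0,"ax":0,"ay":0,"az":0.075,"fingers":0.12},{"x":0.2,"y":-2.5,"z":0,"ax":0,"ay":0,"az":0.15,"fingers":0.12},{"x":0.7,"y":-4.9,"z":0,"ax":0,"ay":0,"az":0.3,"fingers":0.12},{"x":1.6,"y":-7.2,"z":0,"ax":0,"ay":0,"az":0.45,"fingers":0.12},{"x":2.9,"y":-9.3,"z":0,"ax":0,"ay":0,"az":0.6,"fingers":0.12},{"x":4.4,"y":-11.2,"z":0,"ax":0,"ay":0,"az":0.75,"fingers":0.12},{"x":6.2,"y":-12.9,"z":0,"ax":0,"ay":0,"az":0.9,"fingers":0.12},{"x":8.3,"y":-14.3,"z":0,"ax":0,"ay":0,"az":1.05,"fingers":0.12},{"x":8.3,"y":-14.3,"z":0,"ax":0,"ay":0,"az":1.05,"fingers":0.12}]'
```

```text
t: 2.15
tool_pos: [0.6055, -0.1195, 0.0785]
ee_rot: [-3.138, 0.0, 1.275]
force: [0.5, 0.0, -0.6]
width: 0.0402
grip_force: 0.0
t: 3.28
tool_pos: [0.495, 0.0024, 0.0816]
ee_rot: [3.141, -0.003, 0.23]
force: [0.5, -0.2, 0.8]
width: 0.04
grip_force: 0.0
```

```bash
python3 -m pendant '[{"x":0,"y":-0.4,"z":0,"ax":0,"ay":0,"az":0.025,"fingers":0.12},{"x":0,"y":-0.8,"z":0,"ax":0,"ay":0,"az":0.05,"fingers":0.12},{"x":0,"y":-1.1,"z":0,"ax":0,"ay":0,"az":0.07,"fingers":0.12},{"x":0,"y":-1.1,"z":0,"ax":0,"ay":0,"az":0.07,"fingers":0.12}]'; python3 -c "
from h import *
for n,b in(('top',(130,225,270,380)),('scene',(180,290,230,340))):
    a=bot.capture(n)[b[0]:b[1],b[2]:b[3],::-1];cv2.imwrite(f'pics/c_{n}.png',cv2.resize(a,(400,345),interpolation=cv2.INTER_CUBIC))
cv2.imwrite('pics/close1.png',cv2.hconcat([cv2.imread('pics/c_top.png'),cv2.imread('pics/c_scene.png')]))"
```

```text
t: 3.78
tool_pos: [0.4923, 0.0127, 0.0799]
ee_rot: [3.141, -0.0, 0.157]
force: [0.6, -1.6, 1.6]
width: 0.0403
grip_force: 0.7
```

View pics/close1.png

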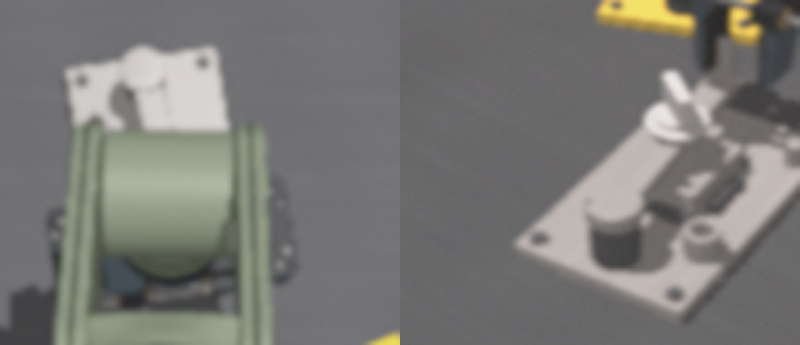

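The arm is nearly closed and being pushed, with about 12 mm left at the pin.

```bash
python3 -m pendant '[{"x":0,"y":-0.4,"z":0,"ax":0,"ay":0,"az":0.02,"fingers":0.12},{"x":0,"y":-0.8,"z":0,"ax":0,"ay":0,"az":0.05,"fingers":0.12},{"x":0,"y":-1.0,"z":0,"ax":0,"ay":0,"az":0.06,"fingers":0.12},{"x":0,"y":-1.0,"z":0,"ax":0,"ay":0,"az":0.06,"fingers":0.12}]'; for i in 1 2; do python3 -m pendant '[{"x":0,"y":-0.15,"z":0,"ax":0,"ay":0,"az":0,"fingers":0.12},{"x":0,"y":-0.15,"z":0,"ax":0,"ay":0,"az":0,"fingers":0.12}]';done
```

```text
t: 4.38
tool_pos: [0.49, 0.023, 0.0798]
ee_rot: [-3.141, 0.001, 0.097]
force: [0.3, 0.3, 0.7]
width: 0.0401
grip_force: 0.1
t: 4.62
tool_pos: [0.4897, 0.0242, 0.0798]
ee_rot: [-3.142, 0.001, 0.097]
force: [-0.8, -1.1, -0.0]
width: 0.0403
grip_force: 0.6
t: 4.88
tool_pos: [0.4896, 0.0257, 0.0798]
ee_rot: [3.142, 0.001, 0.097]
force: [-1.4, -1.6, 0.6]
width: 0.0401
grip_force: 0.8
```

```bash
for i in 1 2 3; do python3 -m pendant '[{"x":0,"y":-0.15,"z":0,"ax":0,"ay":0,"az":0,"fingers":0.12},{"x":0,"y":-0.15,"z":0,"ax":0,"ay":0,"az":0,"fingers":0.12}]' | egrep 'tool_pos|force';done
```

```text
tool_pos: [0.4896, 0.0271, 0.0798]
force: [-2.2, -2.7, -0.5]
grip_force: 1.3
tool_pos: [0.4895, 0.0271, 0.0797]
force: [-1.4, -8.4, -1.2]
grip_force: 4.1
tool_pos: [0.4895, 0.0272, 0.0797]
force: [-0.1, -13.2, -1.2]
grip_force: 6.7
```

The arm is on its stop (force jumped to 13 N with no motion). Back off, rise and look.

```bash
python3 -m pendant '[{"x":0,"y":1.0,"z":0,"ax":0,"ay":0,"az":0,"fingers":0.12},{"x":0,"y":1.0,"z":-6,"ax":0,"ay":0,"az":0,"fingers":0.12},{"x":0,"y":1.0,"z":-12,"ax":0,"ay":0,"az":0,"fingers":0.12},{"x":0,"y":6,"z":-15,"ax":0,"ay":0,"az":0,"fingers":0.12},{"x":0,"y":12,"z":-15,"ax":0,"ay":0,"az":0,"fingers":0.12},{"x":0,"y":18,"z":-15,"ax":0,"ay":0,"az":0,"fingers":0.12},{"x":0,"y":24,"z":-15,"ax":0,"ay":0,"az":0,"fingers":0.12},{"x":0,"y":24,"z":-15,"ax":0,"ay":0,"az":0,"fingers":0.12}]'; python3 -c "
from h import *
for n,b in(('top',(135,205,285,365)),('scene',(200,270,260,340))):
    a=bot.capture(n);cv2.imwrite(f'pics/{n}_2.png',a[:,:,::-1]);a=a[b[0]:b[1],b[2]:b[3],::-1];cv2.imwrite(f'pics/c_{n}.png',cv2.resize(a,(400,350),interpolation=cv2.INTER_CUBIC))
cv2.imwrite('pics/close2.png',cv2.hconcat([cv2.imread('pics/c_top.png'),cv2.imread('pics/c_scene.png')]))
print(px('top',[.564,.023,.1]),px('scene',[.564,.023,.1]))"
```

```text
t: 6.62
tool_pos: [0.5136, -0.2121, 0.2298]
ee_rot: [3.141, -0.002, 0.092]
force: [-0.3, 0.3, -0.3]
width: 0.0401
grip_force: 0.0
[313.67884108 176.71129462] [308.66131338 212.33193104]
```

View pics/close2.png

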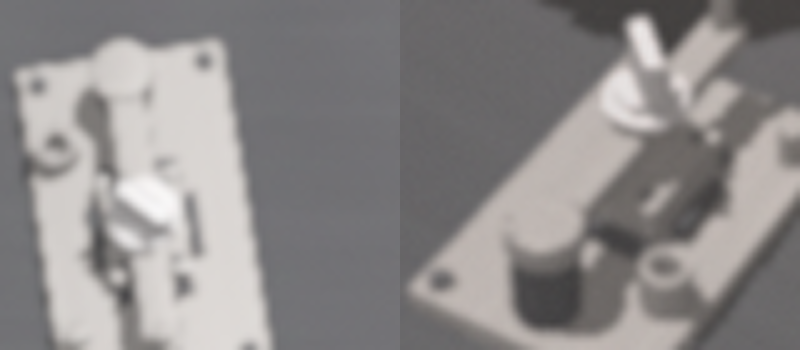

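The arm is closed with the screw over the insert. In the top crop the wing's bright top runs upper-left to lower-right around (150,200). I'll fit its angle numerically.

```bash
python3 - <<'E'
from h import *
g=cv2.cvtColor(cv2.imread('pics/top_2.png'),cv2.COLOR_BGR2GRAY)
print(g[168:188,302:326])
s=cv2.cvtColor(cv2.imread('pics/scene_2.png'),cv2.COLOR_BGR2GRAY)
print(s[200:228,298:320])
for th in(235,242,248):
    m=np.zeros_like(g);m[165:190,300:328]=g[165:190,300:328]>th
    v,u=np.nonzero(m);P=np.array([onz('top',(a,b),.117) for a,b in zip(u,v)]);w,V=np.linalg.eigh(np.cov(P.T));print(th,len(u),P.mean(0),np.sqrt(w),np.degrees(np.arctan2(V[1,1],V[0,1])))
E
```

```text
[[203 183 143 113 105 122 161 193 206 210 211 213 211 197 178 177 190 202
  208 211 213 214 214 214]
 [204 184 155 137 121 116 148 184 202 210 215 218 217 208 195 193 200 207
  207 207 212 214 214 215]
 [204 190 180 179 161 133 152 187 207 217 225 230 230 224 213 201 197 201
  202 204 210 214 214 215]
 [204 192 190 195 178 152 176 209 224 229 235 239 241 239 231 219 206 204
  204 205 210 212 214 215]
 [200 186 185 192 177 164 196 226 238 239 239 240 243 245 243 237 227 219
  212 206 204 205 209 213]
 [192 172 171 183 177 171 198 225 238 242 242 240 241 244 245 245 240 232
  219 202 185 186 200 211]
 [184 157 157 177 179 169 179 202 222 236 243 243 241 241 242 246 246 241
  226 197 162 163 191 210]
 [178 145 142 169 178 166 156 166 190 216 234 242 244 242 242 244 246 244
  229 196 150 149 184 207]
 [168 132 129 159 171 163 150 147 156 182 209 229 240 245 245 245 245 243
  231 198 150 142 178 204]
 [154 122 119 141 158 157 153 148 145 152 173 200 223 238 245 245 242 239
  230 201 155 140 172 201]
 [148 120 113 127 148 157 156 153 150 146 148 163 190 217 232 235 231 231
  226 203 163 14
[... 3373 characters left out ...]
145 146 143 141 138 132 123 112 105 103
  104 101  99 103]
 [181 181 182 182 180 176 167 161 154 141 125 112 109 109 105 102 101 103
  103  98  89  90]]
235 47 [0.56886327 0.01885275] [0.00422433 0.00788054] 63.47936657215653
242 21 [0.56736016 0.01564709] [0.00399972 0.00597842] 56.695646333017365
  avg = a.mean(axis, **keepdims_kw)
  ret = um.true_divide(
<stdin>:8: RuntimeWarning: Degrees of freedom <= 0 for slice
  c *= np.true_divide(1, fact)
  c *= np.true_divide(1, fact)
Traceback (most recent call last):
ValueError: not enough values to unpack (expected 2, got 0)

During handling of the above exception, another exception occurred:

Traceback (most recent call last):
numpy.linalg.LinAlgError: 0-dimensional array given. Array must be at least two-dimensional
```

```bash
python3 - <<'E'
from h import *
f=lambda n,a,b,z:(lambda d:np.degrees(np.arctan2(d[1],d[0])))(onz(n,a,z)-onz(n,b,z))
print(f('top',(309,174),(316,179),.117),f('scene',(307.8,205),(309.9,211.5),.117),f('scene',(309.5,205),(311.8,211),.117),f('scene',(305.6,205),(307.7,212),.117))
print(onz('scene',(308.9,208),.117))
for yw in(50,54,60):
    e=np.array([np.cos(np.radians(yw)),np.sin(np.radians(yw))])*.018;c=np.array([.5643,.023])
    print(yw,[px(n,[*(c+s*e),.117]).round(1) for n in('top','scene') for s in(1,-1)])
print(rel([.5643,.0231,.18]),bot.read_state()['joints'])
E
```

```text
54.77066418894437 -127.12117463509534 -125.13904702448711 -127.74221443355802
[0.56641705 0.02578616]
50 [array([308.9, 171.5]), array([318.3, 179.5]), array([309.8, 212. ]), array([307.4, 202.2])]
54 [array([308.6, 171.9]), array([318.6, 179.2]), array([310.3, 211.9]), array([306.9, 202.3])]
60 [array([308.2, 172.4]), array([318.9, 178.7]), array([311.1, 211.8]), array([306.2, 202.4])]
[  7.30095752 -22.57411999   5.01424254] [-4.07878046e-01  2.76718838e-01  1.58597632e+00  1.57017197e-03
  1.27894522e+00  1.06703176e+00]
```

Top and scene views agree: wing yaw is about 54°, centre about (0.5645, 0.0235). I'll approach at yaw 4.08, where J6 is about -2.47, so nearly the full clockwise range is available.

```bash
python3 -m pendant '[{"x":1.8,"y":-5.6,"z":1,"ax":0,"ay":0,"az":-0.18,"fingers":0.12},{"x":3.6,"y":-11.2,"z":2,"ax":0,"ay":0,"az":-0.36,"fingers":0.12},{"x":5.4,"y":-16.8,"z":3,"ax":0,"ay":0,"az":-0.54,"fingers":0.12},{"x":7.3,"y":-22.6,"z":4,"ax":0,"ay":0,"az":-0.72,"fingers":0.12},{"x":7.3,"y":-22.6,"z":4,"ax":0,"ay":0,"az":-0.9,"fingers":0.12},{"x":7.3,"y":-22.6,"z":4,"ax":0,"ay":0,"az":-1.08,"fingers":0.12},{"x":7.3,"y":-22.6,"z":4,"ax":0,"ay":0,"az":-1.26,"fingers":0.12},{"x":7.3,"y":-22.6,"z":4,"ax":0,"ay":0,"az":-1.44,"fingers":0.12},{"x":7.3,"y":-22.6,"z":4,"ax":0,"ay":0,"az":-1.62,"fingers":0.12},{"x":7.3,"y":-22.6,"z":4,"ax":0,"ay":0,"az":-1.8,"fingers":0.12},{"x":7.3,"y":-22.6,"z":4,"ax":0,"ay":0,"az":-1.98,"fingers":0.12},{"x":7.3,"y":-22.6,"z":4,"ax":0,"ay":0,"az":-2.1,"fingers":0.12},{"x":7.3,"y":-22.6,"z":4,"ax":0,"ay":0,"az":-2.1,"fingers":0.12}]' && python3 -m pendant '[{"x":0,"y":0,"z":0,"ax":0,"ay":0,"az":-0.18,"fingers":0.12},{"x":0,"y":0,"z":0,"ax":0,"ay":0,"az":-0.36,"fingers":0.12},{"x":0,"y":0,"z":0,"ax":0,"ay":0,"az":-0.54,"fingers":0.12},{"x":0,"y":0,"z":0,"ax":0,"ay":0,"az":-0.72,"fingers":0.12},{"x":0,"y":0,"z":0,"ax":0,"ay":0,"az":-0.9,"fingers":0.12},{"x":0,"y":0,"z":0,"ax":0,"ay":0,"az":-1.08,"fingers":0.12},{"x":0,"y":0,"z":0,"ax":0,"ay":0,"az":-1.26,"fingers":0.12},{"x":0,"y":0,"z":0,"ax":0,"ay":0,"az":-1.44,"fingers":0.12},{"x":0,"y":0,"z":0,"ax":0,"ay":0,"az":-1.62,"fingers":0.12},{"x":0,"y":0,"z":0,"ax":0,"ay":0,"az":-1.8,"fingers":0.12},{"x":0,"y":0,"z":0,"ax":0,"ay":0,"az":-1.88,"fingers":0.12},{"x":0,"y":0,"z":0,"ax":0,"ay":0,"az":-1.88,"fingers":0.12}]'; python3 -c "
from h import *
print(rel([.5645,.0233,.094]),bot.read_state()['joints'])"
```

```text
t: 8.35
tool_pos: [0.5632, 0.025, 0.1902]
ee_rot: [3.141, -0.0, 2.197]
force: [0.2, -0.1, -0.9]
width: 0.0399
grip_force: 0.0
t: 9.85
tool_pos: [0.5635, 0.0242, 0.1901]
ee_rot: [3.142, 0.0, -2.208]
force: [1.4, -0.0, -0.6]
width: 0.0402
grip_force: 0.0
[ 0.01981368 -0.13744007  9.60872167] [ 2.23269531e-02  3.18336916e-01  1.62860157e+00  4.73897520e-04
  1.19442613e+00 -2.48237431e+00]
```

Descend, then close on the wing.

```bash
python3 -m pendant '[{"x":0,"y":-0.1,"z":4,"ax":0,"ay":0,"az":0,"fingers":0.12},{"x":0,"y":-0.1,"z":7,"ax":0,"ay":0,"az":0,"fingers":0.12},{"x":0,"y":-0.1,"z":8.5,"ax":0,"ay":0,"az":0,"fingers":0.12},{"x":0,"y":-0.1,"z":9.6,"ax":0,"ay":0,"az":0,"fingers":0.12},{"x":0,"y":-0.1,"z":9.6,"ax":0,"ay":0,"az":0,"fingers":0.12}]';  python3 -m pendant '[{"x":0,"y":0,"z":0,"ax":0,"ay":0,"az":0,"fingers":0.5},{"x":0,"y":0,"z":0,"ax":0,"ay":0,"az":0,"fingers":0.65},{"x":0,"y":0,"z":0,"ax":0,"ay":0,"az":0,"fingers":0.72},{"x":0,"y":0,"z":0,"ax":0,"ay":0,"az":0,"fingers":0.78},{"x":0,"y":0,"z":0,"ax":0,"ay":0,"az":0,"fingers":0.78},{"x":0,"y":0,"z":0,"ax":0,"ay":0,"az":0,"fingers":0.78}]'; python3 -c "
from h import *
s=bot.read_state();print(s['moment'],s['joints'][5])"
```

```text
t: 10.48
tool_pos: [0.5646, 0.0228, 0.0938]
ee_rot: [3.141, -0.0, -2.207]
force: [0.5, 0.6, 0.0]
width: 0.0402
grip_force: 0.0
t: 11.22
tool_pos: [0.5647, 0.0226, 0.0941]
ee_rot: [-3.141, 0.0, -2.206]
force: [-0.6, 0.3, 0.4]
width: 0.0098
grip_force: 0.6
[ 0.06695205 -0.13072623  0.07602549] -2.486135276020684
```

```bash
python3 -m pendant '[{"x":0,"y":0,"z":0,"ax":0,"ay":0,"az":0,"fingers":1},{"x":0,"y":0,"z":0,"ax":0,"ay":0,"az":0,"fingers":1},{"x":0,"y":0,"z":0,"ax":0,"ay":0,"az":0,"fingers":1}]'; python3 -c "
from h import *
s=bot.read_state();print(s['moment'],s['joints'])"
```

```text
t: 11.6
tool_pos: [0.5647, 0.0227, 0.094]
ee_rot: [-3.141, 0.0, -2.206]
force: [0.3, -0.4, 1.5]
width: 0.0097
grip_force: 30.0
[ 0.09571416 -0.0934236   0.01420933] [ 1.98095240e-02  4.05587746e-01  1.75955934e+00 -1.37919992e-04
  9.76073559e-01 -2.48613366e+00]
```

Centred grip at 30 N. Turn clockwise, feeding down 1.5 mm per rad.

```bash
cat > m.py <<'E'
from h import *
s=bot.read_state();print('t',round(s['t'],2),'yaw',s['ee_rot'][2].round(3),'j6',s['joints'][5].round(3),'M',s['moment'].round(3),'F',s['force'].round(1),'tau6',s['tau'][5].round(3),'z',s['tool_pos'][2].round(4),'w',round(s['width'],4))
E
python3 -m pendant '[{"x":0,"y":0,"z":0.015,"ax":0,"ay":0,"az":0.1,"fingers":1},{"x":0,"y":0,"z":0.03,"ax":0,"ay":0,"az":0.2,"fingers":1},{"x":0,"y":0,"z":0.045,"ax":0,"ay":0,"az":0.3,"fingers":1},{"x":0,"y":0,"z":0.06,"ax":0,"ay":0,"az":0.4,"fingers":1}]' >/dev/null; python3 m.py
python3 -m pendant '[{"x":0,"y":0,"z":0.015,"ax":0,"ay":0,"az":0.1,"fingers":1},{"x":0,"y":0,"z":0.03,"ax":0,"ay":0,"az":0.2,"fingers":1}]' >/dev/null; python3 m.py
```

```text
t 12.1 yaw -2.61 j6 -2.083 M [0.655 0.145 0.001] F [-2.2  1.9  2.2] tau6 -0.635 z 0.0934 w 0.0098
t 12.35 yaw -2.811 j6 -1.883 M [0.836 0.283 0.003] F [-1.7  4.   3.3] tau6 -0.632 z 0.0931 w 0.0102
```

```bash

for i in 1 2 3; do python3 -m pendant '[{"x":0,"y":0,"z":0.015,"ax":0,"ay":0,"az":0.1,"fingers":1},{"x":0,"y":0,"z":0.03,"ax":0,"ay":0,"az":0.2,"fingers":1}]' >/dev/null; python3 m.py; done
```

```text
t 12.6 yaw -3.01 j6 -1.683 M [0.833 0.254 0.036] F [-2.1  4.3  3.3] tau6 -0.633 z 0.0928 w 0.0097
t 12.85 yaw 3.073 j6 -1.483 M [ 0.775  0.15  -0.03 ] F [-1.1  2.6  3.1] tau6 -0.633 z 0.0925 w 0.0098
t 13.1 yaw 2.873 j6 -1.283 M [0.887 0.06  0.042] F [-0.8  2.9  1.5] tau6 -0.628 z 0.0922 w 0.0095
```

```bash

for i in 1 2 3; do python3 -m pendant '[{"x":0,"y":0,"z":0.015,"ax":0,"ay":0,"az":0.1,"fingers":1},{"x":0,"y":0,"z":0.03,"ax":0,"ay":0,"az":0.2,"fingers":1}]' >/dev/null; python3 m.py; done
```

```text
t 13.35 yaw 2.673 j6 -1.083 M [0.968 0.112 0.133] F [-1.1  5.2  4.7] tau6 -0.553 z 0.0922 w 0.0099
t 13.6 yaw 2.473 j6 -0.883 M [1.112 0.021 0.242] F [-0.   5.3  4.8] tau6 -0.466 z 0.0921 w 0.0101
t 13.85 yaw 2.273 j6 -0.684 M [ 1.273 -0.106  0.293] F [1.  6.5 5.1] tau6 -0.376 z 0.0921 w 0.0094
```

```bash

for i in 1 2 3; do python3 -m pendant '[{"x":0,"y":0,"z":0,"ax":0,"ay":0,"az":0.1,"fingers":1}]' >/dev/null; python3 m.py; done
```

```text
t 13.97 yaw 2.173 j6 -0.584 M [ 1.267 -0.234  0.296] F [-0.2  6.2  4.1] tau6 -0.338 z 0.0921 w 0.0097
t 14.1 yaw 2.073 j6 -0.484 M [ 1.324 -0.263  0.393] F [1.6 5.9 4.4] tau6 -0.297 z 0.0921 w 0.0096
t 14.22 yaw 1.974 j6 -0.384 M [ 1.348 -0.432  0.424] F [1.8 7.4 3.5] tau6 -0.257 z 0.0921 w 0.0101
```

```bash

for i in 1 2; do python3 -m pendant '[{"x":0,"y":0,"z":0,"ax":0,"ay":0,"az":0.1,"fingers":1}]' >/dev/null; python3 m.py; done
```

```text
t 14.35 yaw 1.874 j6 -0.284 M [ 1.44  -0.492  0.46 ] F [1.7 7.2 2.5] tau6 -0.241 z 0.0921 w 0.0095
t 14.47 yaw 1.774 j6 -0.184 M [ 1.373 -0.622  0.391] F [1.7 6.9 1.9] tau6 -0.242 z 0.0921 w 0.0102
```

Torque has been flat since j6 ≈ -0.34, so the clutch has slipped about 0.16 rad. A little more makes it clearly visible, then I'll unload and release.

```bash
python3 -m pendant '[{"x":0,"y":0,"z":0,"ax":0,"ay":0,"az":0.07,"fingers":1},{"x":0,"y":0,"z":0,"ax":0,"ay":0,"az":0.14,"fingers":1}]' >/dev/null; python3 m.py
python3 -m pendant '[{"x":0,"y":0,"z":0,"ax":0,"ay":0,"az":0,"fingers":0.5},{"x":0,"y":0,"z":0,"ax":0,"ay":0,"az":0,"fingers":0.3},{"x":0,"y":0,"z":0,"ax":0,"ay":0,"az":0,"fingers":0.12},{"x":0,"y":0,"z":0,"ax":0,"ay":0,"az":0,"fingers":0.12},{"x":0,"y":0,"z":0,"ax":0,"ay":0,"az":0,"fingers":0.12}]'; python3 m.py
```

```text
t 14.72 yaw 1.635 j6 -0.045 M [ 1.423 -0.819  0.459] F [4.3 6.3 2.1] tau6 -0.045 z 0.0921 w 0.0097
t: 15.35
tool_pos: [0.5644, 0.0225, 0.0911]
ee_rot: [-3.141, 0.0, 1.637]
force: [0.1, -0.0, 0.2]
width: 0.0401
grip_force: 0.0
t 15.35 yaw 1.637 j6 -0.046 M [ 0.008 -0.125  0.056] F [ 0.1 -0.   0.2] tau6 -0.0 z 0.0911 w 0.0401
```

```bash
python3 -m pendant '[{"x":0,"y":0,"z":-3,"ax":0,"ay":0,"az":0,"fingers":0.12},{"x":0,"y":0,"z":-8,"ax":0,"ay":0,"az":0,"fingers":0.12},{"x":0,"y":0,"z":-14,"ax":0,"ay":0,"az":0,"fingers":0.12},{"x":-6,"y":0,"z":-14,"ax":0,"ay":0,"az":0,"fingers":0.12},{"x":-12,"y":0,"z":-14,"ax":0,"ay":0,"az":0,"fingers":0.12},{"x":-18,"y":0,"z":-14,"ax":0,"ay":0,"az":0,"fingers":0.12},{"x":-24,"y":0,"z":-14,"ax":0,"ay":0,"az":0,"fingers":0.12},{"x":-24,"y":0,"z":-14,"ax":0,"ay":0,"az":0,"fingers":0.12}]'; python3 -c "
from h import *
for n,b in(('top',(155,195,293,333)),('scene',(195,235,288,328))):
    a=bot.capture(n);cv2.imwrite(f'pics/{n}_3.png',a[:,:,::-1]);a=a[b[0]:b[1],b[2]:b[3],::-1];cv2.imwrite(f'pics/c_{n}.png',cv2.resize(a,(400,400),interpolation=cv2.INTER_CUBIC))
cv2.imwrite('pics/end.png',cv2.hconcat([cv2.imread('pics/c_top.png'),cv2.imread('pics/c_scene.png')]))"
```

```text
t: 16.35
tool_pos: [0.58, -0.2208, 0.2305]
ee_rot: [-3.141, 0.001, 1.631]
force: [0.1, 0.4, -0.5]
width: 0.04
grip_force: 0.0
```

View pics/end.png

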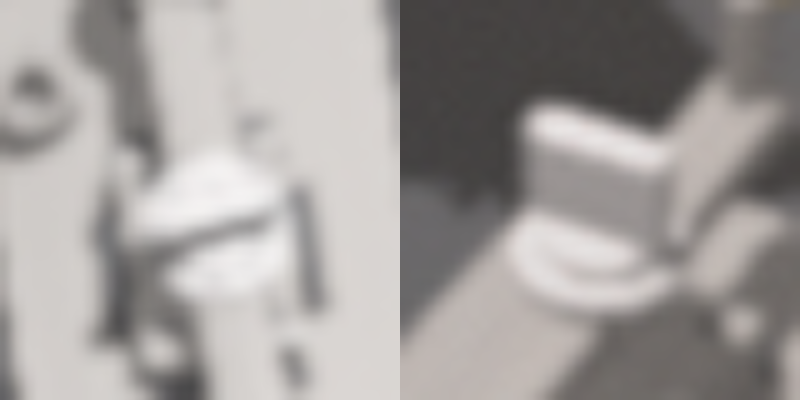

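The final view shows the arm closed over the insert and the gripper clear. The wing edge runs (140,255)–(285,205), yaw about 1.88. That is the release yaw of 1.64 plus the expected 0.2 spring-back, so the pads did not slip on the wing and the clutch did, by about 0.3 rad (5 mm).

```bash
python3 -c "
from workcell import bot
print(bot.finish_job())"
```

```text
the job is handed in; nothing more can be done
None
```

The job is handed in: the clamp arm is shut on its stop, and the thumbscrew was tightened to first slip and let go. I put the slip at about 0.3 rad (5 mm), judged from the joint torque and the wing's final angle, because the collar mark could not be seen in the pictures.

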